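Set a worn positioning stage against its backlash and clamp it

ROBOT

A 7-joint arm with a two-finger parallel gripper is mounted at the origin on a cart in front of the work surface, level with it; the furniture and walls round the work are solid. World frame = base frame: x ahead of the robot, y to its left, z up, the work surface at z = 0. Lengths are in mm, angles in rad, forces in N, time in s.
With the tool pointing down it reaches from about 400 to 875 mm from the base axis. Payload 4.4 kg.
Tool frame: the origin (TCP) lies at the very end of the fingers, on their centre line; the grasp point (between the pads) lies 19 mm behind it; z points along the fingers, y is the direction in which the jaws open and shut (so a half turn about z gives the same grasp; the last joint's range is limited). The gripper opens to 85 mm and grips with 20 to 120 N. Pads are 22 mm wide; open, the fingers measure 114 mm over their backs; the gripper's body (76 mm by 85 mm) begins 54 mm behind the grasp point. The pads swing forward as they close: fully open they stand 13 mm farther back than shut.
Start: joints at [1.092, 0.628, 0.038, 1.517, -0.027, 0.996, -0.02], TCP at [260.794, -595.403, 199.213] pointing down, gripper open.
Joint ranges: [-3.06, 3.06], [-0.37, 2.12], [-1.25, 1.32], [0.18, 2.47], [-1.1, 4.24], [0.23, 1.98], [-2.94, 2.94]. Speed limits (rad/s): [2.57, 2.57, 3.14, 3.14, 3.14, 3.14, 3.14].

INTERFACE

Orientations are given as [roll, pitch, yaw] about the fixed x, y, z axes, in that order (R = Rz(yaw) Ry(pitch) Rx(roll)).
In Python, from cell import read_state, get_image, finish_job gives the robot as it stands.
- The arm moves only by the tool carry_out, never from a script. Its argument "series" is a list that holds one entry, the list of rows, each a list of 7 numbers: the shift along the tool's x, y, z in cm, then the turn, a rotation vector about the tool's x, y, z in rad, then the finger opening in cm, from 0 to 8.54. In form: [[[x, y, z, wx, wy, wz, grip], ...]]. A call has 1 to 5 rows; each row is the pose to reach, as a shift and turn from the pose commanded when the call began, along the tool's axes at that moment; what a row does not reach only later rows make up. A row lasts 1/12 s, in which the tool goes at most 41.7 mm and 7.16 degrees, less where a joint would pass 70% of its speed; a pose out of reach is approached as far as the arm can. A call with a gripper value outside its range is refused whole. The fingers move at their own pace and stop on an object; the grip force is fixed at half the most. Time passes only in rows, so rows that repeat a pose let the fingers close. It gives the time, the measured TCP pose, the force and the opening at its end, in the units of the state.
- read_state(): the state, without advancing time (a new reading comes with each control period).
- get_image(name): name is "scene" or "side" or "wrist"; returns a dict with "img" (400x640x3 uint8, blue, green, red), "z_map" (400x640 float32, mm along the optical axis (not along the pixel's ray), 0 where there is no reading), "mtx" (3x3 intrinsics, pixels), "dist" ([k1, k2, p1, p2, k3] as OpenCV has them; the pictures are not rectified), "T" (4x4, takes a point from camera to world coordinates); the wrist camera has in their place "T_tool_cam" (4x4, takes a point from camera to tool coordinates, whose origin is the TCP and whose axes are the flange's). Camera axes: x right, y down, z forward; pixel columns grow to the right and rows downward; lengths in mm; the calibration is good to about 2 mm. A picture is of the moment at which its call begins: read the wrist's pose just before it.
- finish_job(): hands the job in, once; it reports no verdict.
The state is a dict: "clock": time; "qpos": joint angles; "qd": joint speeds; "tau": joint torques, N m; "eef_pos": TCP position; "tool_rot": TCP orientation; "force": force on the tool from outside, world axes, zero at the start; "torque": the same for the moment, N m; "width": finger opening in mm.
Only numpy, scipy, OpenCV 4.12 (cv2) and the standard library are available. Lean on these libraries where they do the work, as an engineer would, in place of code of your own. Each camera call takes 0.05 s, during which the arm holds its last target.

TASK

The carriage of the positioning stage has run past its index clip, and its drive has backlash. Turn the wing knob to back the carriage off to about a centimetre short of the index (on the knob side), then bring it forward, away from the knob, until the pointer on the carriage is level with the tip of the index clip, so that the last movement is a forward one and the backlash is taken up; if you overshoot, back off and come forward again. Then squeeze the two clamp handles together until the lever snaps over and locks the carriage there, keep the blue rack standing on the carriage, and leave the other things on the bench where they are.

Things in the scene. Friction and masses are not known exactly. Their poses are not given: they have to be found in the camera images.
- stage: grey rack-and-pinion stage fixed to the bench; base plate 170 (its x) x 440 (its y) x 14 mm. Origin: centre of the underside, z up; +y is forward, from knob end to clamp end. The carriage (94 x 112 mm, with a blue tube rack up to z = 95 mm) slides along y, 50 mm back and 6 mm forward of its start. Its steel draw bar runs past the pinion under the knob and through the clamp.
- knob_grip (a point): on the axis of the black wing knob, at stage x -45, y -150, z 77 mm. Wing 66 long, 16 thick, z = 55 to 89 mm, over a round skirt (radius 31, top z = 56 mm). Axes turn with the knob: x along the wing, z up. At first the wing is within 0.2 rad of stage x. Counterclockwise from above drives forward (+y), 18 mm per rad once play is taken up; about 0.1 N m; stays where left.
- knob (a joint): rotary play of the knob against its pinion, rad, -0.2 to 0.2 (0.4 rad of lost motion in all, in which the knob turns but the carriage does not). At +0.2 the play is taken up forward (counterclockwise), at -0.2 backward. It is not the absolute angle of the knob.
- pointer_tip (a point): tip of the steel pointer, a flat taper at z = 46 mm on the front of the carriage, in the middle of its length, pointing to stage -x; its axes are those of the stage. It moves along stage y with the carriage and starts 10 to 24 mm forward (+y) of the index tip.
- index_tip (a point): tip of the steel point on the black index clip, which is fixed on the scale bar at the front of the stage and points to stage +x at z = 46 mm, face to face with the track of the pointer (about 2 mm apart in x); its axes are those of the stage. The clip is 16 mm wide.
- index: the index clip itself: black block 22 x 16 mm, 45 mm high over the bench, with a brass screw on top (to z = 55 mm). Origin on its centre line at bench level, axes as those of the stage.
- clamp_grip (a point): fixed point midway between the shut clamp handles, at stage x -22, y 165, z 80 mm; axes of the stage. Fixed upright handle 4 to 15 mm to its +x, hinged lever on its -x side; both 28 mm wide along y with rubber grips, tops at z = 98 mm. Lever's outer face is 31 mm away when open (36 at its top), about 12 mm when shut. Squeeze along stage x; 27 mm over both handles when shut.
- lock (a joint): angle of the clamp lever, rad: 0 open, about 0.3 shut, pressing a small rubber brake shoe on the draw bar. Over-centre: below 0.15 it springs back open, beyond that it snaps shut and stays. About 6 N at the grips starts it. It turns about a hinge along stage y at z = 20 mm.
- timer: loose white timer, 62 x 68 x 21 mm, bystander; origin at the centre of its underside
- tape_roll: loose tape roll lying flat, 88 mm across, 24 mm high, bystander; origin at the centre of its underside
- marker: loose marker pen lying down, 138 mm long, bystander; origin at the centre of its underside
- specimen_jar: loose upright white jar, 54 mm across, 149 mm high, bystander; origin at the centre of its underside
- green_rack: loose green tube rack, 77 x 111 x 48 mm, bystander; origin at the centre of its underside
- carried_rack: blue tube rack, 60 x 94 x 48 mm, standing loose on the carriage between two low end lips and riding with it; origin at the centre of its underside, z up, at z = 44 mm

How it is judged (in metres and radians):
On the way, in this order (a step that is already met when the one before it is completed fails the run):
1. with the clamp open, the carriage is backed off until its pointer is at least 4 mm short of the index tip (y of pointer_tip in the frame of index below -0.004 m and value of joint lock below 0.12 rad), for 0.1 s.
2. with the clamp still open, the pointer is within 2.5 mm of the index tip along the travel and the play is taken up forward (knob play over 0.1 rad) (y of pointer_tip in the frame of index between -0.0025 and 0.0025 m and value of joint knob above 0.1 rad and value of joint lock below 0.12 rad), for 0.2 s.
At the end, for the whole second after the job is handed in: The pointer stands within 2.5 mm of the index tip along the stage's travel, the knob's play is taken up forward (over 0.1 rad of its -0.2 to 0.2), and the clamp lever is over centre and shut (over 0.22 rad) (y of pointer_tip in the frame of index between -0.0025 and 0.0025 m and value of joint knob above 0.1 rad and value of joint lock above 0.22 rad); the robot touches nothing.
It fails at once if a bystander (timer, tape roll, marker, jar, green rack) is pushed more than 30 mm from its place (distance of any of timer, tape_roll, marker, specimen_jar, green_rack from where it was at the start of the episode above 0.03 m).
It fails at once if the blue rack on the carriage is tipped or knocked off (angle between carried_rack's own z axis and vertical above 0.4 rad or height (world z) of carried_rack below 0.03 m).
It also fails if it takes over 64 s, if anything falls off the work surface, if the arm or the gripper's body presses on something with over 40 N, if the wrist force passes 120 N, or if a joint passes its speed limit or range.

## Working session

There is one attempt and no reset: what is moved stays moved. The work goes in short steps, Python scripts to look and compute and a tool call to move; the robot and the scene stay as the last step left them, time stands still between calls to the robot, and variables do not carry over. Pictures are saved under pics/ and viewed, and the job is handed in when it is done.

Besides the shell and the picture viewer there is one more tool, called after "Emit:" as a command line: name --argument value ..., lists and objects as JSON in quotes. carry_out: Moves the arm, as the interface text tells. Its arguments: {"type":"object","properties":{"series":{"type":"array","items":{"type":"array","items":{"type":"array","items":{"type":"number"}}}}},"required":["series"]}

```bash
ls; mkdir -p pics; python3 - <<'E'
from cell import *
import cv2,numpy as np
s=read_state();print(s)
for n in ("scene","side","wrist"):
    d=get_image(n);cv2.imwrite(f"pics/{n}0.png",d["img"]);np.savez(f"{n}0.npz",**d)
    print(n,d["mtx"].tolist(),d["dist"],d.get("T",d.get("T_tool_cam")))
E
```

```text
pics
{'clock': 0.0, 'qpos': array([ 1.09220791,  0.62931602,  0.03844309,  1.51838053, -0.02699665,
        0.99629773, -0.01997963]), 'qd': array([-0.00018373,  0.0001819 , -0.00017301,  0.00142186, -0.00063828,
        0.00027682,  0.00214678]), 'tau': array([ 9.50051071e-04, -5.63395286e+01,  1.22620057e+00, -1.93439215e+01,
        1.09399142e-02,  1.06452414e-02, -7.36993570e-06]), 'eef_pos': array([ 260.5048147 , -594.76171938,  198.30467346]), 'tool_rot': array([-3.13970924e+00,  2.70303557e-05,  4.12809423e-01]), 'force': array([-0.20029815,  0.81683675,  0.22784371]), 'torque': array([0.01363282, 0.01360049, 0.02787886]), 'width': 85.5907847384968}
scene [[449.7291300787299, 0.0, 324.3713918762839], [0.0, 449.7291300787299, 199.42742733714772], [0.0, 0.0, 1.0]] [-0.0754563  0.         0.         0.         0.       ] [[ 8.25753736e-01 -2.62124541e-01  4.99421157e-01 -2.88538593e+02]
 [-5.64014917e-01 -3.77096156e-01  7.34633012e-01 -1.27668121e+03]
 [-4.23554288e-03 -8.88306937e-01 -4.59230712e-01  8.69384867e+02]
 [ 0.00000000e+00  0.00000000e+00  0.00000000e+00  1.00000000
[... 194 characters left out ...]
-01 -7.89940311e-01  4.26162236e-01  9.93764247e+01]
 [-8.97506235e-01  3.82640400e-01 -2.19246171e-01  2.28594202e+02]
 [ 1.01244999e-02 -4.79145729e-01 -8.77676971e-01  1.08130240e+03]
 [ 0.00000000e+00  0.00000000e+00  0.00000000e+00  1.00000000e+00]]
wrist [[327.4596313048247, 0.0, 310.5295721653527], [0.0, 327.4596313048247, 199.03023272942065], [0.0, 0.0, 1.0]] [-0.04122756  0.          0.          0.          0.        ] [[-3.87506229e-04 -9.58527637e-01 -2.84999333e-01  7.20378781e+01]
 [ 9.99999910e-01 -4.20267361e-04  5.37955131e-05 -1.22720007e-01]
 [-1.71340403e-04 -2.84999286e-01  9.58527713e-01 -1.74692798e+02]
 [ 0.00000000e+00  0.00000000e+00  0.00000000e+00  1.00000000e+00]]
```

View pics/scene0.png

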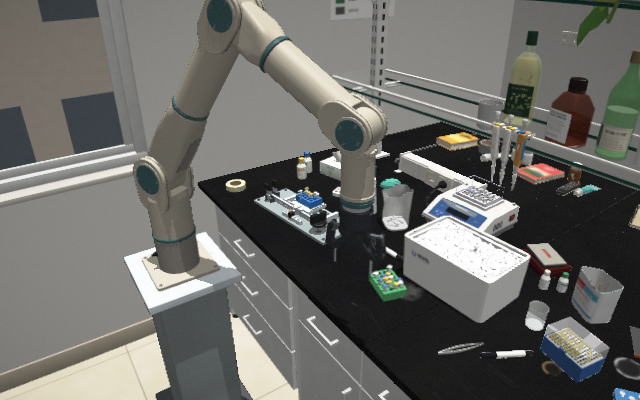

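View pics/side0.png

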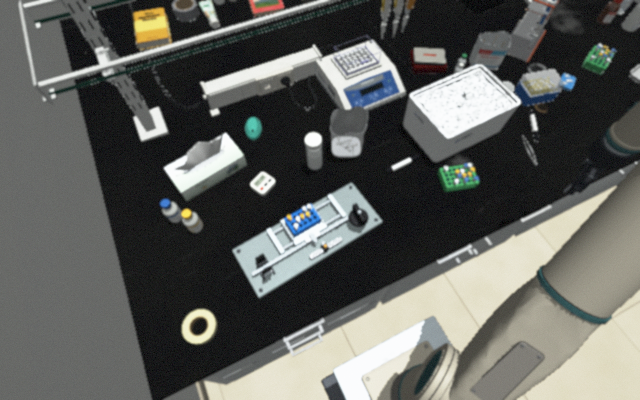

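View pics/wrist0.png

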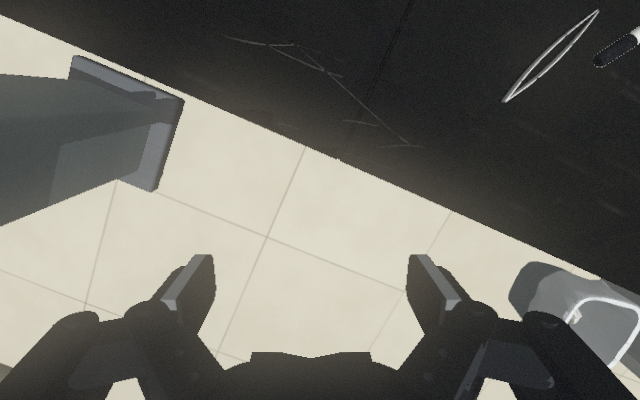

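The side view shows the stage, with its plate corners at about (350,185), (384,222), (258,297) and (233,250). The knob is near (358,213) and the clamp near (262,265). I'll zoom in next and use the depth map.

```bash
cat > h.py <<'E'
import numpy as np,cv2
from scipy.spatial.transform import Rotation as R
def ray(d,uv,T=None):
    T=d["T"] if T is None else T
    p=cv2.undistortPoints(np.array(uv,float).reshape(-1,1,2),d["mtx"],d["dist"]).reshape(-1,2)
    v=np.c_[p,np.ones(len(p))]@T[:3,:3].T
    return T[:3,3],v
def onz(d,uv,z,T=None):
    o,v=ray(d,uv,T); return o+v*((z-o[2])/v[:,2])[:,None]
def proj(d,P,T=None):
    T=d["T"] if T is None else T
    Ti=np.linalg.inv(T); P=np.atleast_2d(np.array(P,float))
    return cv2.projectPoints(P,cv2.Rodrigues(Ti[:3,:3])[0],Ti[:3,3],d["mtx"],d["dist"])[0].reshape(-1,2)
def toolT(s):
    T=np.eye(4);T[:3,:3]=R.from_euler('xyz',s["tool_rot"]).as_matrix();T[:3,3]=s["eef_pos"];return T
def load(f): return dict(np.load(f))
E
python3 - <<'E'
from h import *
d=load("side0.npz")
im=d["img"][170:310,220:400];cv2.imwrite("pics/sidez.png",cv2.resize(im,None,fx=4.4,fy=4.2857,interpolation=cv2.INTER_CUBIC))
P=onz(d,[(350,185),(384,222),(258,297),(233,250)],14);print(P.round(1))
print([np.linalg.norm(P[i]-P[i-1]).round(1) for i in range(4)])
E
```

```text
[[ 616.9 -142.4   14. ]
 [ 451.8 -174.7   14. ]
 [ 406.8  265.5   14. ]
 [ 570.5  281.3   14. ]]
[np.float64(426.2), np.float64(168.2), np.float64(442.5), np.float64(164.5)]
```

View pics/sidez.png

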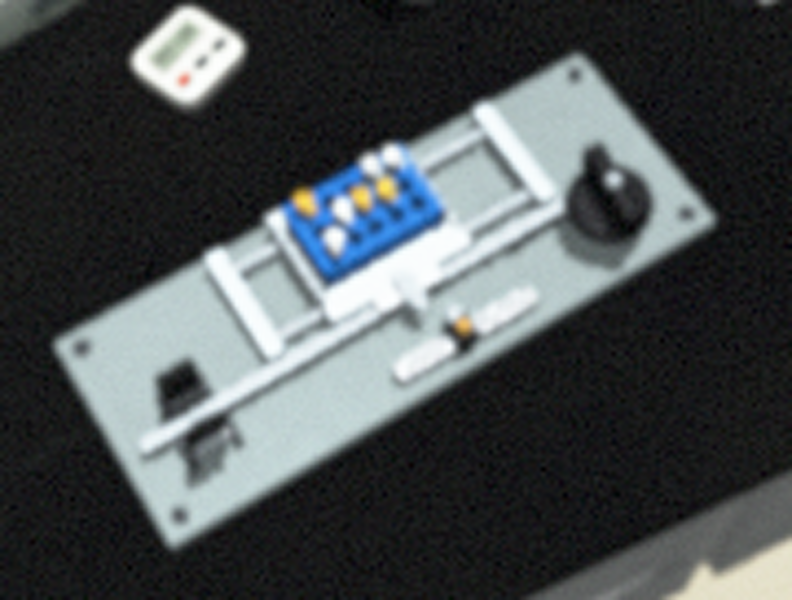

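Corners read from the zoom are good to a sub-pixel. I'll fit the stage pose from them.

```bash
cat >> h.py <<'E'
def fit(L,W):  # 2D rigid
    L=np.array(L,float);W=np.array(W,float)[:,:2]
    a=L-L.mean(0);b=W-W.mean(0)
    th=np.arctan2((a[:,0]*b[:,1]-a[:,1]*b[:,0]).sum(),(a*b).sum())
    c,s=np.cos(th),np.sin(th);M=np.array([[c,-s],[s,c]]);t=W.mean(0)-M@L.mean(0)
    return th,t,W-(L@M.T+t)
def s2w(th,t,p):
    c,s=np.cos(th),np.sin(th);p=np.array(p,float);return np.r_[np.array([[c,-s],[s,c]])@p[:2]+t,p[2:]]
E
python3 - <<'E'
from h import *
d=load("side0.npz")
px=[(353,182.1),(383.2,221.3),(259.1,298.3),(231.8,250.5)]
W=onz(d,px,14);th,t,e=fit([(85,-220),(-85,-220),(-85,220),(85,220)],W)
print(th,t,e.round(1))
for n,p in dict(knob=(-45,-150,77),clamp=(-22,165,80)).items(): print(n,s2w(th,t,p),proj(d,s2w(th,t,p)))
# index & pointer rough
q=onz(d,[(220+464/4.4,170+325/4.286),(220+410/4.4,170+312/4.286)],50)
c,s=np.cos(th),np.sin(th)
for p in q: print("stage",np.array([[c,s],[-s,c]])@(p[:2]-t))
# other heights near from depth
print(d["z_map"][200:260:20,280:360:20])
E
```

```text
0.11773334129104374 [512.49830203  54.68776683] [[-0.4 -2.9]
 [ 1.   0.1]
 [-0.2  0.9]
 [-0.5  1.9]]
knob [485.4290491  -99.55961741  77.        ] [[359.82104876 213.89669282]]
clamp [471.26944388 215.96138914  80.        ] [[262.8728177  262.22296729]]
stage [-65.92058836 -14.41246236]
stage [-38.51764003  10.75551465]
[[1226.5704 1224.3444 1207.3485 1210.1886]
 [1136.5012 1108.4283 1126.1465 1150.4287]
 [1138.5228 1107.6772 1143.5082 1121.771 ]]
```

```bash
python3 - <<'E'
from h import *
d=load("side0.npz")
for n,p,z in [("green",(460,178),40),("marker",(402,164),8),("jartop",(313,137),149),("jarbase",(315,168),0),("boxcorner",(437,158),0),("boxtop",(435,133),110),("beaker",(348,150),0),("timer",(262,183),21),("tape",(198,326),12),("y bottle",(190,212),60)]: print(n,onz(d,[p],z).round(0))
E
```

```text
green [[ 471. -469.   40.]]
marker [[ 616. -345.    8.]]
jartop [[754. -74. 149.]]
jarbase [[736. -71.   0.]]
boxcorner [[ 588. -473.    0.]]
boxtop [[ 623. -452.  110.]]
beaker [[ 753. -209.    0.]]
timer [[746. 117.  21.]]
tape [[406. 440.  12.]]
y bottle [[722. 354.  60.]]
```

Emit:
carry_out --series '[[[1.6,-1.6,-0.2,0,0,-0.12,8.5],[3.2,-3.2,-0.4,0,0,-0.24,8.5],[4.8,-4.8,-0.6,0,0,-0.36,8.5],[6.4,-6.4,-0.7,0,0,-0.48,8.5],[8.0,-8.2,-0.8,0,0,-0.6,8.5]]]'

```text
clock: 0.57
eef_pos: [301.5, -487.3, 207.1]
tool_rot: [-3.142, 0.0, 1.019]
force: [0.7, -0.3, 0.2]
width: 84.7
```

Emit:
carry_out --series '[[[2.2,-0.4,-0.1,0,0,-0.12,8.5],[4.5,-0.8,-0.2,0,0,-0.24,8.5],[6.8,-1.2,-0.4,0,0,-0.36,8.5],[9.0,-1.6,-0.5,0,0,-0.48,8.5],[11.3,-2.1,-0.6,0,0,-0.58,8.5]]]'

```text
clock: 0.98
eef_pos: [343.4, -380.3, 213.2]
tool_rot: [-3.142, 0.0, 1.598]
force: [0.8, 0.0, -0.7]
width: 85.4
```

```bash
cat > mv.py <<'E'
import sys
from h import *
from cell import read_state
def rel(p,yaw):
    s=read_state();T=toolT(s)
    R2=R.from_euler('xyz',[np.pi,0,yaw])
    d=T[:3,:3].T@(np.array(p)-T[:3,3]);r=(R.from_matrix(T[:3,:3]).inv()*R2).as_rotvec()
    print("now",s["clock"],s["eef_pos"].round(1),s["tool_rot"].round(3),"q",s["qpos"].round(2),"w",s["width"].round(1),"f",s["force"].round(1),s["torque"].round(2))
    print("shift cm",(d/10).round(2),"turn",r.round(3))
if __name__=="__main__": 
    a=list(map(float,sys.argv[1:]));rel(a[:3],a[3])
E
python3 mv.py 465 -60 230 3.26
```

```text
Traceback (most recent call last):
  File "mv.py", line 11, in <module>
    a=list(map(float,sys.argv[1:]));rel(a[:3],a[3])
                                    ~~~^^^^^^^^^^^^
  File "mv.py", line 8, in rel
    print("now",s["clock"],s["eef_pos"].round(1),s["tool_rot"].round(3),"q",s["qpos"].round(2),"w",s["width"].round(1),"f",s["force"].round(1),s["torque"].round(2))
                                                                                                   ^^^^^^^^^^^^^^^^
AttributeError: 'float' object has no attribute 'round'
```

Emit:
carry_out --series '[[[2.1,0.9,-0.1,0,0,-0.12,8.5],[4.2,1.8,-0.2,0,0,-0.24,8.5],[6.4,2.6,-0.4,0,0,-0.36,8.5],[8.5,3.5,-0.5,0,0,-0.48,8.5],[10.6,4.4,-0.6,0,0,-0.58,8.5]]]'

```text
clock: 1.4
eef_pos: [384.9, -273.2, 219.2]
tool_rot: [-3.141, -0.0, 2.178]
force: [0.4, -0.5, 1.1]
width: 85.1
```

```bash
sed -i 's/s\["width"\].round(1)/round(float(s["width"]),1)/' mv.py; python3 mv.py 465 -60 230 3.26
```

```text
now 1.4 [ 384.9 -273.2  219.2] [-3.141 -0.     2.178] q [ 0.92  0.38 -0.49  1.96  0.23  0.85  0.91] w 85.1 f [ 0.4 -0.5  1.1] [-0.01  0.   -0.03]
shift cm [12.93 18.75 -1.08] turn [-0.    -0.    -1.082]
```

Emit:
carry_out --series '[[[1.3,1.9,-0.1,0,0,-0.12,8.5],[2.6,3.8,-0.2,0,0,-0.24,8.5],[3.9,5.7,-0.3,0,0,-0.36,8.5],[5.2,7.6,-0.4,0,0,-0.48,8.5],[6.5,9.4,-0.5,0,0,-0.58,8.5]]]'

```text
clock: 1.82
eef_pos: [425.7, -166.4, 224.3]
tool_rot: [-3.142, 0.0, 2.759]
force: [0.2, 0.5, -0.1]
width: 85.0
```

```bash
python3 mv.py 465 -60 230 3.26
```

```text
now 1.8167 [ 425.7 -166.4  224.3] [-3.142  0.     2.759] q [ 0.81  0.38 -0.67  1.99  0.3   0.87  1.16] w 85.0 f [ 0.2  0.5 -0.1] [-0.01  0.01 -0.04]
shift cm [ 0.33 11.33 -0.58] turn [-0.     0.    -0.501]
```

Emit:
carry_out --series '[[[0.1,2.8,-0.2,0,0,-0.12,8.5],[0.2,5.6,-0.4,0,0,-0.24,8.5],[0.3,8.4,-0.5,0,0,-0.36,8.5],[0.3,11.3,-0.6,0,0,-0.5,8.5],[0.3,11.3,-0.6,0,0,-0.5,8.5]]]'

```text
clock: 2.23
eef_pos: [467.9, -55.5, 231.1]
tool_rot: [3.138, 0.004, -3.018]
force: [1.0, 0.9, 0.0]
width: 84.7
```

```bash
cat > look.py <<'E'
import sys
from h import *
from cell import *
n=sys.argv[1]
s=read_state();d=get_image("wrist");d["T"]=toolT(s)@d["T_tool_cam"]
np.savez(n+".npz",**d);cv2.imwrite(f"pics/{n}.png",d["img"]);print(s["clock"],s["eef_pos"].round(1),s["tool_rot"].round(3),s["qpos"].round(2))
E
python3 look.py w1
```

```text
2.2333 [467.9 -55.5 231.1] [ 3.138  0.004 -3.018] [ 0.65  0.43 -0.82  1.94  0.38  0.93  1.34]
```

View pics/w1.png

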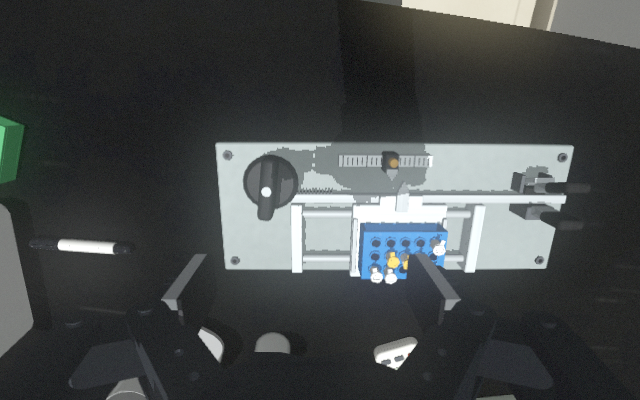

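The wrist view shows the whole stage. Knob at about (268,183), index tip near (392,180), pointer tip near (403,184), clamp handles at about (550,188) and (550,215). I'll zoom in on the tips and the knob.

```bash
python3 - <<'E'
from h import *
d=load("w1.npz");im=d["img"]
a=cv2.resize(im[145:215,340:450],None,fx=7,fy=7,interpolation=cv2.INTER_CUBIC)
cv2.imwrite("pics/w1z.png",a)
b=cv2.resize(im[135:235,210:330],None,fx=5,fy=5,interpolation=cv2.INTER_CUBIC);cv2.imwrite("pics/w1k.png",b)
px=[(217,143),(573,146),(546,270),(225,269)]
W=onz(d,px,14);th,t,e=fit([(-85,-220),(-85,220),(85,220),(85,-220)],W);print(th,t,e.round(1))
th,t=.1177,np.array([512.5,54.7])
for p in [(-45,-150,89),(-22,165,80)]: print(proj(d,s2w(th,t,p)))
E
```

```text
0.11613193253177462 [514.53898371  56.85656442] [[ 0.7  3. ]
 [ 0.5 -3.3]
 [ 0.1 -0.4]
 [-1.3  0.7]]
[[264.30043805 189.65787547]]
[[559.45179757 209.62609551]]
```

View pics/w1z.png

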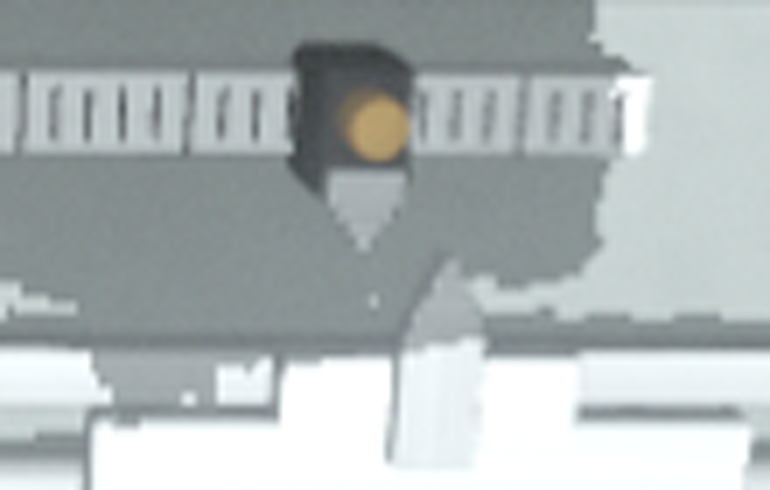

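View pics/w1k.png

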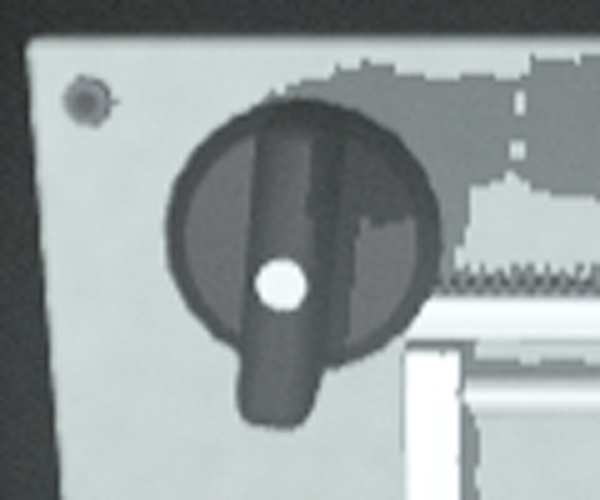

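```bash
python3 - <<'E'
from h import *
d=load("w1.npz")
I,Pn=onz(d,[(392,180.7),(404.1,181.7)],46)
for th in (.1177,.1161):
    print("gap y",(Pn-I)[:2]@[-np.sin(th),np.cos(th)],"x",(Pn-I)[:2]@[np.cos(th),np.sin(th)])
e,dot,t0=onz(d,[(210+270/5,135+415/5),(210+281/5,135+284/5),(210+290/5,135+128/5)],89);v=e-dot
print(dot,e,np.linalg.norm(v),np.arctan2(v[1],v[0]), t0,np.linalg.norm(t0-dot))
print("left edge",[np.arctan2(*(b-a)[1::-1]) for a,b in [onz(d,[(210+256/5,135+140/5),(210+243/5,135+350/5)],89)]])
print("skirt ctr",onz(d,[(210+303/5,135+233/5)],56))
for t in ([512.5,54.7],[514.5,56.9]): print("knob",s2w(.117,np.array(t),(-45,-150,89)))
E
```

```text
gap y 13.894625864707859 x 1.0798768698324916
gap y 13.896335881845081 x 1.0576440956922573
[487.41267479 -97.46879846  89.        ] [515.553551   -97.36673065  89.        ] 28.141061309612873 0.003627014533145399 [455.69991343 -98.40919223  89.        ] 31.726701275991317
left edge [np.float64(0.019469368050647747)]
skirt ctr [[484.89178781 -97.01274158  56.        ]]
knob [485.31763838 -99.52749177  89.        ]
knob [487.31763838 -97.32749177  89.        ]
```

```bash
python3 mv.py 486.5 -98 120 3.157;python3 mv.py 486.5 -98 65 3.157
```

```text
now 2.2833 [466.6 -58.7 230.5] [ 3.140e+00  2.000e-03 -3.023e+00] q [ 0.65  0.42 -0.81  1.95  0.38  0.93  1.34] w 85.0 f [-0.  -0.8 -0.1] [-0.03  0.01  0.  ]
shift cm [-1.5  -4.16 11.05] turn [0.002 0.001 0.103]
now 2.2833 [466.6 -58.7 230.5] [ 3.140e+00  2.000e-03 -3.023e+00] q [ 0.65  0.42 -0.81  1.95  0.38  0.93  1.34] w 85.0 f [-0.  -0.8 -0.1] [-0.03  0.01  0.  ]
shift cm [-1.49 -4.17 16.55] turn [0.002 0.001 0.103]
```

Emit:
carry_out --series '[[[-0.5,-1.4,3.2,0,0,0.05,5],[-1.0,-2.8,6.4,0,0,0.1,5],[-1.5,-4.1,9.4,0,0,0.1,5],[-1.5,-4.1,11.0,0,0,0.1,5],[-1.5,-4.1,11.0,0,0,0.1,5]]]'

```text
clock: 2.7
eef_pos: [481.7, -102.8, 116.7]
tool_rot: [3.141, -0.008, -3.134]
force: [-0.4, 0.3, 1.0]
width: 49.9
```

```bash
python3 look.py w2; python3 mv.py 486.5 -98 65 3.157
```

```text
2.7 [ 481.7 -102.8  116.7] [ 3.141 -0.008 -3.134] [ 0.59  0.61 -0.64  2.01  0.55  0.71  1.17]
now 2.75 [ 483.1 -101.8  118.7] [ 3.141 -0.005 -3.133] q [ 0.59  0.6  -0.65  2.01  0.55  0.71  1.17] w 50.1 f [ 0.3 -0.5  0.5] [ 0.03  0.01 -0.  ]
shift cm [-0.37  0.38  5.37] turn [ 0.    -0.005 -0.007]
```

View pics/w2.png

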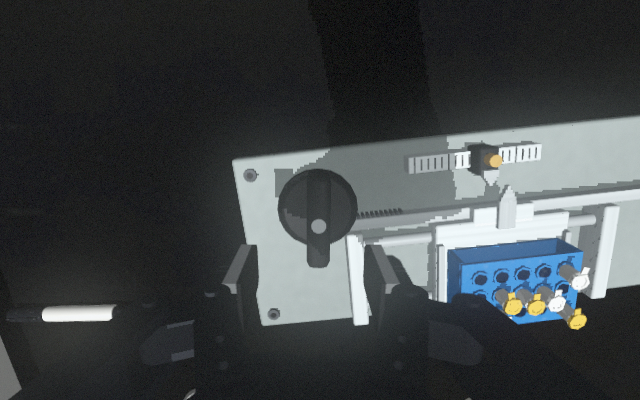

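```bash
python3 - <<'E'
from h import *
d=load("w2.npz")
dot,a,b=onz(d,[(319,226),(317,264),(318,172)],89);print(dot,a,b,np.arctan2(*(a-b)[1::-1]))
I,Pn=onz(d,[(491.5,188),(508,186.5)],46);print(Pn-I,I)
E
```

```text
[487.2519602  -97.32829497  89.        ] [515.06328271 -98.3043387   89.        ] [450.96535172 -98.46429236  89.        ] 0.002495452183438369
[-1.32584964 13.12802593  0.        ] [471.18616022  38.93425198  46.        ]
```

Emit:
carry_out --series '[[[-0.1,0.1,1.5,0,0,0,5],[-0.1,0.1,3.0,0,0,0,5],[-0.1,0.1,4.5,0,0,0,5],[-0.1,0.1,5.3,0,0,0,5],[-0.1,0.1,5.3,0,0,0,5]]]'

```text
clock: 3.17
eef_pos: [485.6, -100.0, 67.1]
tool_rot: [-3.141, -0.001, -3.131]
force: [-0.7, 0.2, 0.7]
width: 49.8
```

Emit:
carry_out --series '[[[0,0,0,0,0,0,5],[0,0,0,0,0,0,5]]]'

```text
clock: 3.33
eef_pos: [486.9, -99.9, 68.4]
tool_rot: [-3.141, 0.002, -3.131]
force: [-0.7, 0.5, 0.1]
width: 50.0
```

```bash
python3 mv.py 487 -97.5 65 3.147
```

```text
now 3.3333 [486.9 -99.9  68.4] [-3.141e+00  2.000e-03 -3.131e+00] q [ 0.52  0.68 -0.57  2.05  0.64  0.6   1.09] w 50.0 f [-0.7  0.5  0.1] [-0.03 -0.02  0.  ]
shift cm [-0.01  0.24  0.34] turn [-0.     0.002  0.006]
```

Emit:
carry_out --series '[[[0,0.2,0.2,0,0,0.005,5],[0,0.2,0.2,0,0,0.005,1.0],[0,0.2,0.2,0,0,0.005,1.0],[0,0.2,0.2,0,0,0.005,1.0],[0,0.2,0.2,0,0,0.005,1.0]]]'

```text
clock: 3.75
eef_pos: [486.1, -97.9, 65.4]
tool_rot: [-3.142, 0.0, -3.135]
force: [-0.4, 0.0, -0.9]
width: 9.8
```

Emit:
carry_out --series '[[[0,0,0,0,0,0,1.0],[0,0,0,0,0,0,1.0],[0,0,0,0,0,0,1.0]]]'

```text
clock: 4.0
eef_pos: [486.0, -97.9, 65.2]
tool_rot: [3.142, 0.0, -3.135]
force: [-0.6, 0.1, 0.9]
width: 9.9
```

```bash
python3 mv.py 487 -97.5 65 3.147
```

```text
now 4.0 [486.  -97.9  65.2] [ 3.142  0.    -3.135] q [ 0.52  0.68 -0.56  2.05  0.65  0.59  1.08] w 9.9 f [-0.6  0.1  0.9] [-0.04  0.01  0.06]
shift cm [-0.1   0.04  0.02] turn [0.    0.    0.001]
```

The width of 9.9 mm is less than the 16 mm wing, so I need to see whether the wing is between the pads.

```bash
python3 look.py w3;python3 - <<'E'
from cell import *
import cv2
d=get_image("side");cv2.imwrite("pics/s3.png",cv2.resize(d["img"][160:310,220:420],None,fx=4,fy=4,interpolation=cv2.INTER_CUBIC))
E
```

```text
4.0 [486.  -97.9  65.2] [ 3.142  0.    -3.135] [ 0.52  0.68 -0.56  2.05  0.65  0.59  1.08]
```

View pics/w3.png

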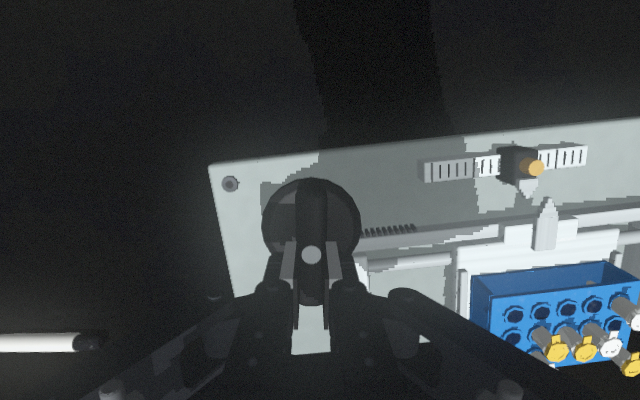

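View pics/s3.png

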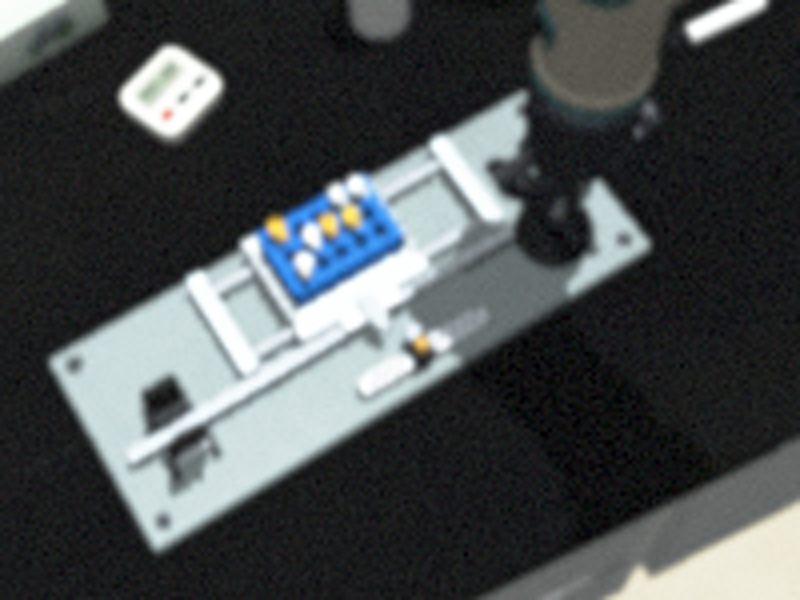

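Emit:
carry_out --series '[[[0,0,0,0,0,0,0],[0,0,0,0,0,0,0],[0,0,0,0,0,0,0]]]'

```text
clock: 4.35
eef_pos: [486.0, -97.8, 65.2]
tool_rot: [3.142, 0.0, -3.135]
force: [0.5, -0.4, 0.5]
width: 0.3
```

```bash
python3 look.py w4;python3 - <<'E'
import cv2
a=cv2.imread("pics/w4.png")[160:380,220:420];cv2.imwrite("pics/w4z.png",cv2.resize(a,None,fx=2.7,fy=2.7,interpolation=cv2.INTER_CUBIC)*2)
E
```

```text
4.35 [486.  -97.8  65.2] [ 3.142  0.    -3.135] [ 0.52  0.68 -0.56  2.05  0.65  0.59  1.08]
```

View pics/w4z.png

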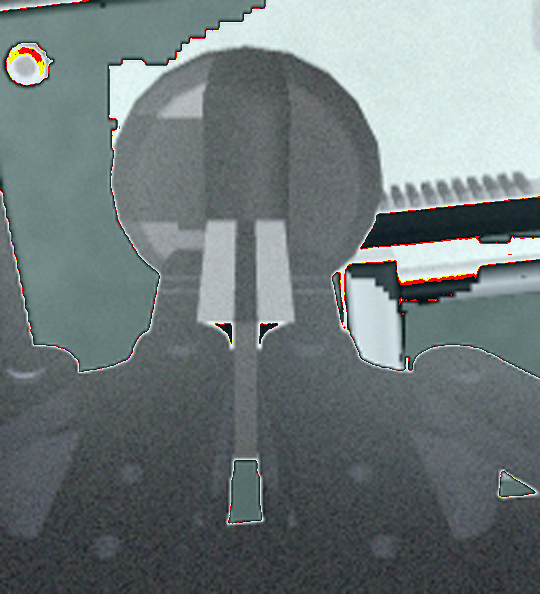

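```bash
python3 - <<'E'
from h import *
d=load("w4.npz");Tc=d["T_tool_cam"]
print("TCP px",proj(d,[[0,0,0],[0,0,-19],[0,0,-40],[0,0,-54],[8,0,0],[-11,0,0],[11,0,0]],Tc))
z=d["z_map"]
K=d["mtx"]
for u,v in [(303,250),(303,270),(323,250),(311,250),(311,215),(311,300),(311,190),(270,200),(240,300),(303,243),(303,277)]:
    zz=z[v,u]
    o,r=ray(d,[(u,v)],Tc); print((u,v),zz,"tool",(o+r[0]*zz).round(1), "world",onz and (toolT(dict(eef_pos=[486,-97.8,65.2],tool_rot=[3.142,0,-3.135]))@np.r_[o+r[0]*zz,1])[:3].round(1))
for f in("w1","w2"):
    dd=load(f+".npz");zz=dd["z_map"]
    for u,v in ([(420,262),(192,270),(440,290)] if f=="w1" else [(245,260),(372,260),(319,226),(318,190)]):
        o,r=ray(dd,[(u,v)],Tc);print(f,(u,v),zz[v,u],(o+r[0]*zz[v,u]).round(1))
E
```

```text
TCP px [[310.75129955 234.09251099]
 [310.76725617 248.24369123]
 [310.7893128  267.84627104]
 [310.80753877 284.08138593]
 [310.74862599 221.03055429]
 [310.75482304 251.52231959]
 [310.74759846 216.04684687]]
(303, 250) 140.26688 tool [ 12.   -3.3 -46.5] world [ 474.  -101.2  111.7]
(303, 270) 124.919754 tool [ 11.4  -3.  -62.7] world [ 474.7 -100.8  127.9]
(323, 250) 141.29109 tool [ 11.6   5.3 -45.5] world [474.4 -92.6 110.7]
(311, 250) 139.88588 tool [ 12.2   0.1 -46.8] world [473.8 -97.8 112. ]
(311, 215) 160.21266 tool [ 19.8   0.1 -23.3] world [466.2 -97.8  88.5]
(311, 300) 121.6356 tool [  2.2   0.1 -68.8] world [483.8 -97.7 134. ]
(311, 190) 160.251 tool [ 31.5   0.1 -19.8] world [454.5 -97.9  85. ]
(270, 200) 195.14307 tool [ 16.8 -24.3  12.2] world [ 469.3 -122.2   53. ]
(240, 300) 103.71267 tool [ 12.6 -22.6 -84.4] world [ 473.6 -120.4  149.7]
(303, 243) 148.05144 tool [ 11.7  -3.5 -38.4] world [ 474.3 -101.4  103.6]
(303, 277) 119.08692 tool [ 11.8  -2.9 -68.6] world [ 474.2 -100.7  133.8]
w1 (420, 262) 131.5981 [ 11.   44.2 -55.8]
w1 (192, 270) 123.798775 [ 11.8 -45.3 -63.7]
w1 (440, 290) 111.50649 [ 11.2  44.4 -76.7]
w2 (245, 260) 130.67458 [ 12.3 -26.3 -56.4]
w2 (372, 260) 132.70276 [ 11.4  24.9 -54.5]
w2 (319, 226) 215.78154 [-5.6  5.4 27.1]
w2 (318, 190) 209.26279 [18.9  4.6 27.5]
```

The depth map puts the real finger ends about 36 mm behind the reported TCP: tips at z≈102, wing top at 88.5, and the fingers shut above the wing. I'll open and go about 39 mm lower, watching the force.

Emit:
carry_out --series '[[[0,0,0,0,0,0,4.5],[0,0,0,0,0,0,4.5],[0,0,0,0,0,0,4.5],[-0.1,0,0.8,0,0,0,4.5],[-0.1,0,1.6,0,0,0,4.5]]]'

```text
clock: 4.82
eef_pos: [487.7, -98.0, 48.9]
tool_rot: [-3.142, 0.001, -3.136]
force: [-0.2, -1.3, 0.4]
width: 45.1
```

Emit:
carry_out --series '[[[0,0,0.6,0,0,0,4.5],[0,0,1.2,0,0,0,4.5],[0,0,1.8,0,0,0,4.5],[0,0,2.2,0,0,0,4.5],[0,0,2.2,0,0,0,4.5]]]'

```text
clock: 5.23
eef_pos: [486.4, -97.7, 26.2]
tool_rot: [3.141, -0.002, -3.135]
force: [-0.6, 0.1, -0.6]
width: 44.9
```

```bash
python3 look.py w5; python3 mv.py 487 -97.5 27 3.147
```

```text
5.2333 [486.4 -97.7  26.2] [ 3.141e+00 -2.000e-03 -3.135e+00] [ 0.47  0.74 -0.49  2.07  0.72  0.5   1.02]
now 5.2833 [486.7 -97.7  26.7] [ 3.141e+00 -1.000e-03 -3.135e+00] q [ 0.47  0.74 -0.49  2.07  0.72  0.5   1.02] w 45.3 f [ 0.4 -0.3  0.7] [ 0.04 -0.   -0.04]
shift cm [-0.03  0.02 -0.03] turn [ 0.    -0.001  0.001]
```

View pics/w5.png

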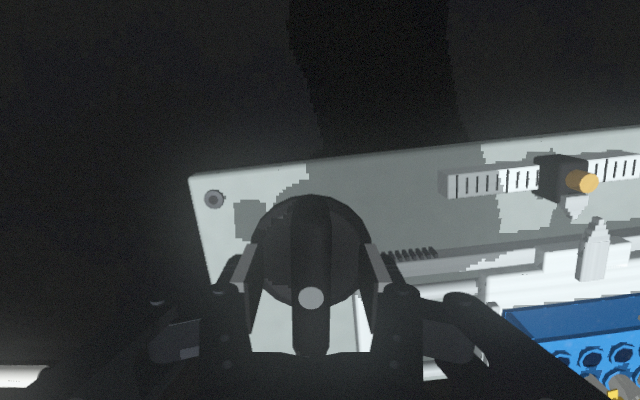

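Pads now straddle the wing. Closing.

Emit:
carry_out --series '[[[0,0,0,0,0,0,0.5],[0,0,0,0,0,0,0.5],[0,0,0,0,0,0,0.5],[0,0,0,0,0,0,0.5],[0,0,0,0,0,0,0.5]]]'

```text
clock: 5.7
eef_pos: [487.3, -97.7, 27.6]
tool_rot: [-3.142, 0.001, -3.135]
force: [-1.4, 0.6, 3.3]
width: 15.1
```

Emit:
carry_out --series '[[[0,0,0,0,0,0.1,0.5],[0,0,0,0,0,0.2,0.5],[0,0,0,0,0,0.3,0.5],[0,0,0,0,0,0.4,0.5],[0,0,0,0,0,0.5,0.5]]]'

```text
clock: 6.12
eef_pos: [487.3, -97.6, 27.7]
tool_rot: [3.141, 0.001, 2.644]
force: [-1.1, 2.5, 3.2]
width: 15.0
```

```bash
python3 look.py w6; python3 mv.py 487 -97.5 27 3.147
```

```text
6.1167 [487.3 -97.6  27.7] [3.141e+00 1.000e-03 2.644e+00] [ 0.38  0.72 -0.36  2.07  0.56  0.45  0.66]
now 6.1667 [487.3 -97.6  27.6] [3.141e+00 1.000e-03 2.639e+00] q [ 0.38  0.72 -0.36  2.07  0.56  0.45  0.66] w 15.1 f [0.4 1.2 4.5] [ 0.26  0.09 -0.  ]
shift cm [ 0.03 -0.01  0.06] turn [ 0.     0.001 -0.508]
```

View pics/w6.png

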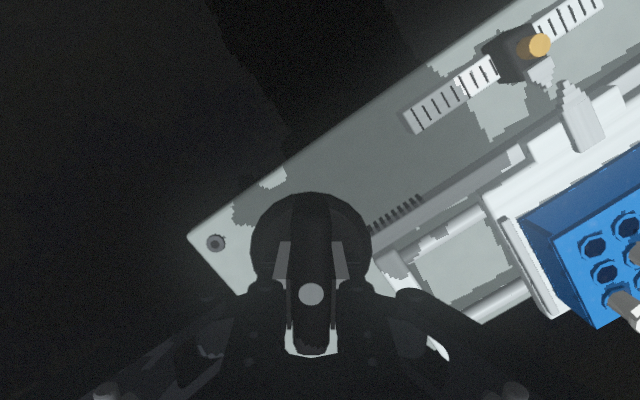

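Emit:
carry_out --series '[[[0,0,0,0,0,0.11,0.5],[0,0,0,0,0,0.22,0.5],[0,0,0,0,0,0.33,0.5],[0,0,0,0,0,0.44,0.5],[0,0,0,0,0,0.55,0.5]]]'

```text
clock: 6.58
eef_pos: [487.4, -97.5, 27.6]
tool_rot: [3.141, 0.0, 2.095]
force: [-0.7, 0.7, 4.1]
width: 15.1
```

Emit:
carry_out --series '[[[0,0,0,0,0,0.11,0.5],[0,0,0,0,0,0.22,0.5],[0,0,0,0,0,0.33,0.5],[0,0,0,0,0,0.44,0.5],[0,0,0,0,0,0.55,0.5]]]'

```text
clock: 7.0
eef_pos: [487.6, -97.4, 27.6]
tool_rot: [3.141, -0.0, 1.546]
force: [0.1, 2.8, 5.0]
width: 15.3
```

```bash
python3 look.py w7; python3 mv.py 487 -97.5 27 3.147;python3 - <<'E'
from cell import *
import cv2,numpy as np
d=get_image("side");np.savez("s7.npz",**d);cv2.imwrite("pics/s7.png",cv2.resize(d["img"][200:280,250:390],None,fx=5.7,fy=5.7,interpolation=cv2.INTER_CUBIC))
E
```

```text
7.0 [487.6 -97.4  27.6] [ 3.141 -0.     1.546] [ 0.2   0.69 -0.09  2.08  0.16  0.38 -0.04]
now 7.05 [487.6 -97.4  27.6] [ 3.141 -0.     1.541] q [ 0.2   0.69 -0.09  2.08  0.16  0.38 -0.04] w 15.4 f [0.1 1.8 4.7] [ 0.4   0.07 -0.01]
shift cm [-0.01 -0.06  0.06] turn [ 1.000e-03  1.000e-03 -1.606e+00]
```

View pics/w7.png

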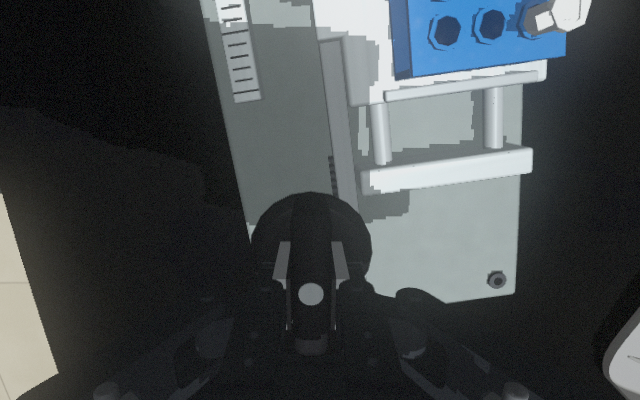

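View pics/s7.png

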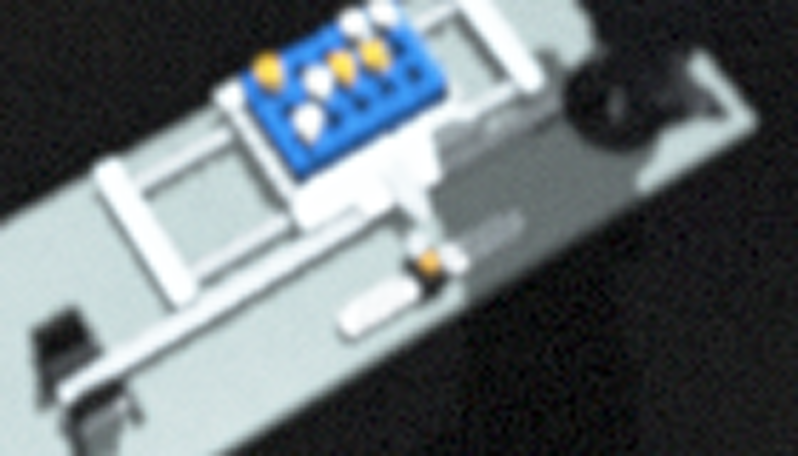

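```bash
python3 - <<'E'
from h import *
d=load("s7.npz");d0=load("side0.npz")
# blue-mask centroid shift along stage y, rack top ~ z 92
c=[]
for q in(d0,d):
    h=cv2.cvtColor(q["img"],cv2.COLOR_BGR2HSV);m=cv2.inRange(h,(100,120,80),(125,255,255));m[:, :270]=0;m[:200]=0;m[245:]=0;m[:,340:]=0
    n,l,st,ce=cv2.connectedComponentsWithStats(m);i=1+np.argmax(st[1:,4]);print(st[i],ce[i]);c.append(onz(q,[ce[i]],85)[0])
v=(c[1]-c[0])[:2];th=.117;print("shift y",v@[-np.sin(th),np.cos(th)],"x",v@[np.cos(th),np.sin(th)])
E
```

```text
[284 208  36  28 414] [302.37922705 221.1884058 ]
[292 204  36  27 417] [310.0263789  216.61151079]
shift y -26.692177844194916 x 0.5260329529719339
```

Rack shift is −26.7 mm, so the pointer is about 13 mm short of the index, enough for step 1. Coming forward now, counterclockwise, in stages: 0.4 rad of play first, then measure.

Emit:
carry_out --series '[[[0,0,0,0,0,-0.1,0.5],[0,0,0,0,0,-0.2,0.5],[0,0,0,0,0,-0.3,0.5],[0,0,0,0,0,-0.4,0.5],[0,0,0,0,0,-0.5,0.5]]]'

```text
clock: 7.52
eef_pos: [487.5, -97.5, 27.6]
tool_rot: [3.141, 0.0, 2.058]
force: [0.0, 1.5, 6.4]
width: 15.5
```

Emit:
carry_out --series '[[[0,0,0,0,0,-0.1,0.5],[0,0,0,0,0,-0.2,0.5],[0,0,0,0,0,-0.3,0.5],[0,0,0,0,0,-0.3,0.5],[0,0,0,0,0,-0.3,0.5]]]'

```text
clock: 7.93
eef_pos: [487.4, -97.6, 27.6]
tool_rot: [3.14, 0.0, 2.353]
force: [-1.1, 1.4, 6.0]
width: 15.1
```

```bash
python3 look.py w8; python3 mv.py 487 -97.5 27 3.147
```

```text
7.9333 [487.4 -97.6  27.6] [3.14  0.    2.353] [ 0.34  0.71 -0.29  2.07  0.47  0.42  0.47]
now 7.9833 [487.4 -97.5  27.6] [3.141 0.    2.353] q [ 0.33  0.71 -0.29  2.07  0.47  0.42  0.47] w 15.0 f [-0.   1.9  6.7] [0.32 0.21 0.02]
shift cm [ 0.03 -0.03  0.06] turn [ 0.001  0.001 -0.794]
```

View pics/w8.png

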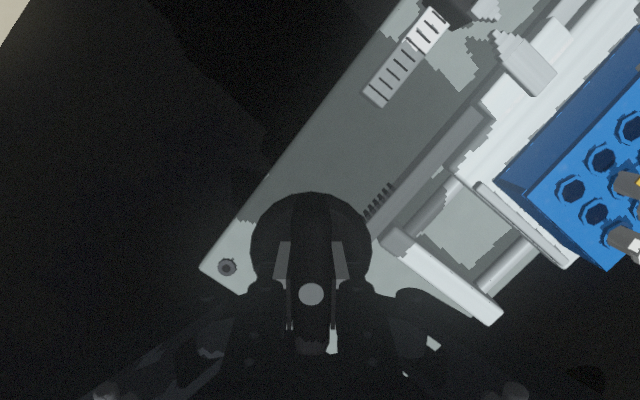

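```bash
cat > gap.py <<'E'
import sys
from h import *
d=load(sys.argv[1]+".npz");a=list(map(float,sys.argv[2:]))
I,Pn=onz(d,[a[:2],a[2:]],46);th=.117;v=(Pn-I)[:2]
print("gap y",v@[-np.sin(th),np.cos(th)],"x",v@[np.cos(th),np.sin(th)],I,Pn)
E
python3 - <<'E'
import cv2
a=cv2.imread("pics/w8.png")[0:100,430:570];cv2.imwrite("pics/w8z.png",cv2.resize(a,None,fx=5.5,fy=5.5,interpolation=cv2.INTER_CUBIC))
E
```

```text
(no output)
```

View pics/w8z.png

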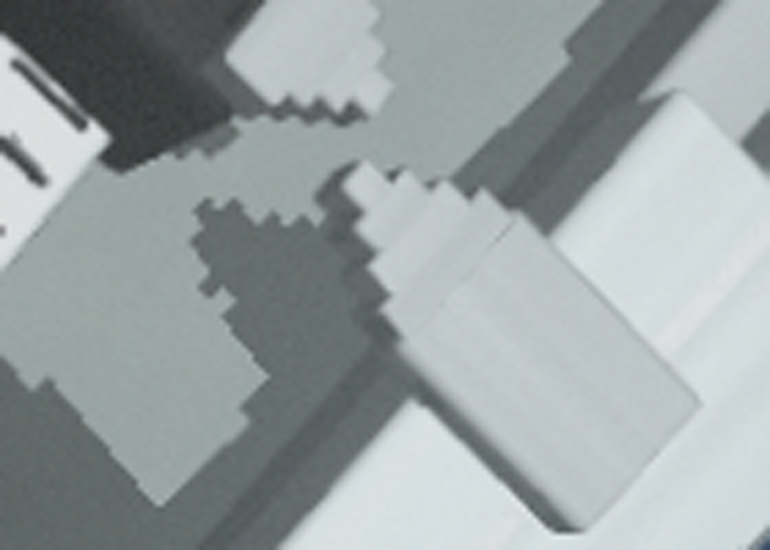

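```bash
python3 gap.py w8 499.1 19.1 494.5 31.3
```

```text
gap y -4.805409024669339 x 1.9790444769893527 [469.26621987  37.49096141  46.        ] [471.79268522  32.94942579  46.        ]
```

Pointer is 4.8 mm short with an x gap of 2.0 mm, as stated. That means 0.26 rad more forward.

Emit:
carry_out --series '[[[0,0,0,0,0,-0.09,0.5],[0,0,0,0,0,-0.18,0.5],[0,0,0,0,0,-0.26,0.5],[0,0,0,0,0,-0.26,0.5],[0,0,0,0,0,-0.26,0.5]]]'

```text
clock: 8.4
eef_pos: [487.3, -97.6, 27.6]
tool_rot: [3.141, 0.001, 2.613]
force: [-1.3, 1.9, 6.3]
width: 15.1
```

```bash
python3 look.py w9; python3 mv.py 487 -97.5 27 3.147
python3 - <<'E'
import cv2
a=cv2.imread("pics/w9.png")[30:160,470:640];cv2.imwrite("pics/w9z.png",cv2.resize(a,None,fx=4.5,fy=4.5,interpolation=cv2.INTER_CUBIC))
E
```

```text
8.4 [487.3 -97.6  27.6] [3.141e+00 1.000e-03 2.613e+00] [ 0.38  0.72 -0.35  2.07  0.56  0.45  0.64]
now 8.45 [487.3 -97.6  27.6] [3.141e+00 1.000e-03 2.613e+00] q [ 0.38  0.72 -0.35  2.07  0.56  0.45  0.64] w 15.4 f [-0.4  1.1  5.7] [0.27 0.21 0.04]
shift cm [ 0.03 -0.01  0.06] turn [ 0.001  0.001 -0.534]
```

View pics/w9z.png

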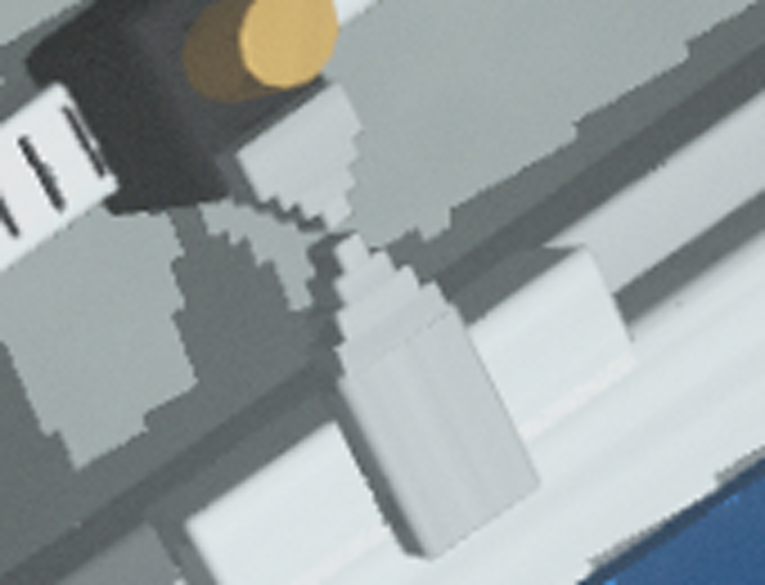

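```bash
python3 gap.py w9 545.6 79.3 547.8 83.3
```

```text
gap y 0.06522533868622271 x 2.2202299845423434 [469.33954925  38.00857821  46.        ] [471.53698623  38.33253228  46.        ]
```

Gap is 0.07 mm. Releasing the knob straight, then lifting.

Emit:
carry_out --series '[[[0,0,0,0,0,0,3.5],[0,0,0,0,0,0,4],[0,0,0,0,0,0,4],[0,0,0,0,0,0,4],[0,0,-0.8,0,0,0,4]]]'

```text
clock: 8.87
eef_pos: [485.9, -97.9, 34.3]
tool_rot: [-3.14, -0.002, 2.608]
force: [0.1, 0.0, 0.2]
width: 40.0
```

Emit:
carry_out --series '[[[0,0,-3,0,0,0,4],[0,0,-6,0,0,0,4],[0,0,-9,0,0,0,4],[0,0,-12,0,0,0,4],[0,0,-12,0,0,0,4]]]'

```text
clock: 9.28
eef_pos: [490.7, -97.9, 160.7]
tool_rot: [3.138, 0.009, 2.608]
force: [1.5, 1.1, -0.0]
width: 40.1
```

```bash
python3 look.py w10; python3 - <<'E'
from h import *
t=np.array([514.5,56.9])
print("clamp+1.5", s2w(.117,t,(-20.5,165,0)),s2w(.117,np.array([512.5,54.7]),(-20.5,165,0)))
E
python3 mv.py 471 218 150 1.688;python3 mv.py 471 218 150 -1.454
```

```text
9.2833 [490.7 -97.9 160.7] [3.138 0.009 2.608] [ 0.51  0.51 -0.54  1.97  0.38  0.75  0.79]
clamp+1.5 [474.87916648 218.37891364   0.        ] [472.87916648 216.17891364   0.        ]
now 9.3333 [489.3 -98.1 158.4] [3.14  0.006 2.608] q [ 0.51  0.51 -0.54  1.97  0.38  0.75  0.79] w 40.1 f [ 0.3 -0.2  0.6] [-0.07  0.04 -0.  ]
shift cm [17.66 26.28  0.78] turn [0.005 0.005 0.92 ]
now 9.3333 [489.3 -98.1 158.4] [3.14  0.006 2.608] q [ 0.51  0.51 -0.54  1.97  0.38  0.75  0.79] w 40.1 f [ 0.3 -0.2  0.6] [-0.07  0.04 -0.  ]
shift cm [17.66 26.28  0.78] turn [-0.006  0.006 -2.221]
```

View pics/w10.png

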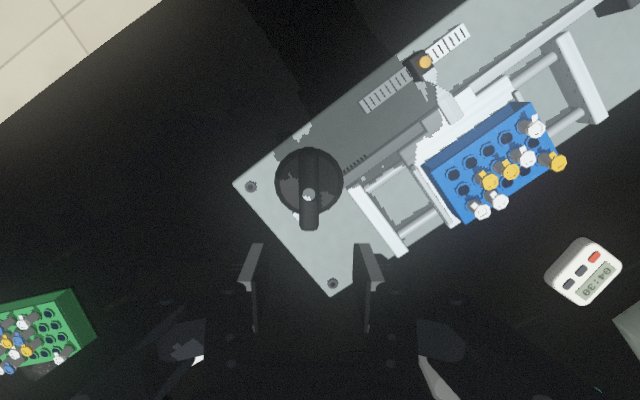

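Emit:
carry_out --series '[[[1.8,2.6,0,0,0,0.1,8.5],[3.6,5.2,0,0,0,0.2,8.5],[5.4,7.9,0,0,0,0.3,8.5],[7.2,10.6,0,0,0,0.4,8.5],[9.0,13.2,0,0,0,0.5,8.5]]]'

```text
clock: 9.75
eef_pos: [475.7, 62.8, 154.6]
tool_rot: [-3.14, -0.001, 2.103]
force: [-0.3, -0.1, -0.2]
width: 85.1
```

```bash
python3 mv.py 474 217 150 1.688
```

```text
now 9.75 [475.7  62.8 154.6] [-3.140e+00 -1.000e-03  2.103e+00] q [ 0.08  0.48 -0.39  2.02  0.27  0.7   0.06] w 85.1 f [-0.3 -0.1 -0.2] [ 0.03 -0.02 -0.  ]
shift cm [13.37  7.68  0.45] turn [-0.002 -0.     0.415]
```

Emit:
carry_out --series '[[[3.2,1.8,0,0,0,0.1,8.5],[6.4,3.6,0,0,0,0.2,8.5],[9.6,5.4,0,0,0,0.3,8.5],[12.8,7.3,0.1,0,0,0.41,8.5],[13.0,7.5,0.2,0,0,0.41,8.5]]]'

```text
clock: 10.17
eef_pos: [472.8, 221.5, 153.0]
tool_rot: [3.14, -0.006, 1.705]
force: [0.5, 0.6, 0.0]
width: 84.9
```

Emit:
carry_out --series '[[[0,0,0,0,0,0,8.5],[0,0,0,0,0,0,8.5],[0,0,0,0,0,0,8.5]]]'

```text
clock: 10.42
eef_pos: [474.3, 209.5, 152.7]
tool_rot: [-3.14, 0.002, 1.696]
force: [0.3, 0.0, 0.5]
width: 85.0
```

```bash
python3 look.py w11
```

```text
10.4167 [474.3 209.5 152.7] [-3.140e+00  2.000e-03  1.696e+00] [-0.29  0.52 -0.26  1.93  0.19  0.73 -0.54]
```

View pics/w11.png

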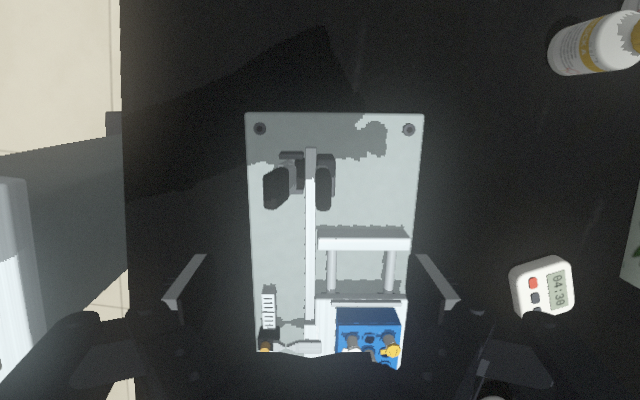

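```bash
python3 - <<'E'
from h import *
d=load("w11.npz")
a=d["img"][130:230,240:350];cv2.imwrite("pics/w11z.png",np.clip(cv2.resize(a,None,fx=6,fy=6,interpolation=cv2.INTER_CUBIC)*2.0,0,255))
E
```

```text
[ WARN:0@0.465] global loadsave.cpp:1063 imwrite_ Unsupported depth image for selected encoder is fallbacked to CV_8U.
```

View pics/w11z.png

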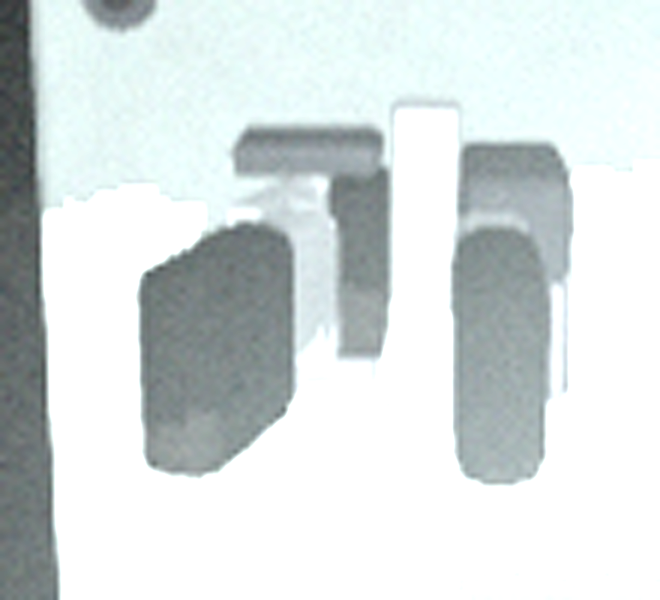

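```bash
python3 - <<'E'
from h import *
d=load("w11.npz")
P=onz(d,[(323.5,190),(331.3,190),(315.8,190),(264,195)],98);print(P)
th=.117;c,s=np.cos(th),np.sin(th)
for t in ([512.5,54.7],[514.5,56.9]): print(((P[:,:2]-t)@np.array([[c,-s],[s,c]])).round(1))
E
python3 mv.py 474 218 150 1.688
```

```text
[[481.70992222 221.53940036  98.        ]
 [487.31923004 222.2487551   98.        ]
 [476.17332364 220.83955411  98.        ]
 [439.21009118 212.37259271  98.        ]]
[[-11.1 169.3]
 [ -5.5 169.3]
 [-16.7 169.2]
 [-54.4 165.2]]
[[-13.3 167.3]
 [ -7.7 167.4]
 [-18.9 167.3]
 [-56.6 163.2]]
now 10.4667 [474.6 209.4 152.8] [-3.140e+00  1.000e-03  1.696e+00] q [-0.29  0.51 -0.26  1.93  0.19  0.73 -0.54] w 84.8 f [0.1 0.3 0. ] [ 0.01 -0.01 -0.02]
shift cm [0.86 0.05 0.28] turn [-0.001  0.001  0.008]
```

```bash
python3 mv.py 473.2 219.2 30 1.688
```

```text
now 10.4667 [474.6 209.4 152.8] [-3.140e+00  1.000e-03  1.696e+00] q [-0.29  0.51 -0.26  1.93  0.19  0.73 -0.54] w 84.8 f [0.1 0.3 0. ] [ 0.01 -0.01 -0.02]
shift cm [ 1.01 -0.   12.28] turn [-0.001  0.001  0.008]
```

Emit:
carry_out --series '[[[0.5,0,1.5,0,0,0,8.5],[0.9,-0.05,3,0,0,0.008,8.5],[0.9,-0.05,4.5,0,0,0.008,8.5],[0.9,-0.05,4.5,0,0,0.008,8.5],[0.9,-0.05,4.5,0,0,0.008,8.5]]]'

```text
clock: 10.88
eef_pos: [472.8, 218.7, 107.8]
tool_rot: [-3.14, 0.001, 1.688]
force: [0.4, -0.1, 0.5]
width: 85.2
```

```bash
python3 mv.py 473.2 219.2 30 1.688; python3 look.py w12
```

```text
now 10.8833 [472.8 218.7 107.8] [-3.140e+00  1.000e-03  1.688e+00] q [-0.33  0.58 -0.23  1.96  0.22  0.62 -0.59] w 85.2 f [ 0.4 -0.1  0.5] [ 0.   -0.06 -0.01]
shift cm [0.05 0.06 7.78] turn [-0.002  0.001 -0.   ]
10.8833 [472.8 218.7 107.8] [-3.140e+00  1.000e-03  1.688e+00] [-0.33  0.58 -0.23  1.96  0.22  0.62 -0.59]
```

View pics/w12.png

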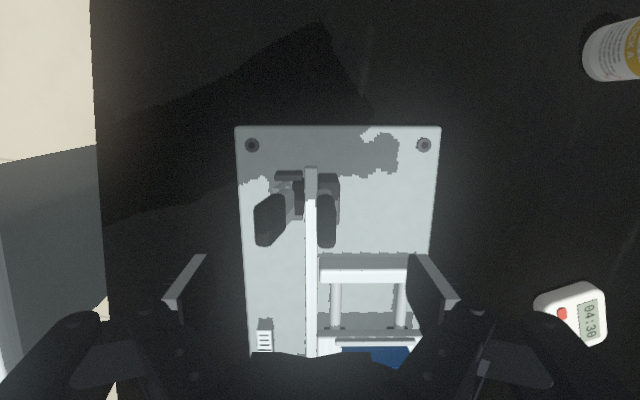

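Lever's outer face is at −33 mm and the fixed face at +14 mm from the tool axis, so both are inside the ±42 mm jaws. Going down.

Emit:
carry_out --series '[[[0,0,1.5,0,0,0,8.5],[0,0,3,0,0,0,8.5],[0,0,4.5,0,0,0,8.5],[0,0,6,0,0,0,8.5],[0,0,6,0,0,0,8.5]]]'

```text
clock: 11.35
eef_pos: [472.4, 219.4, 47.1]
tool_rot: [-3.139, 0.001, 1.689]
force: [-0.0, -0.1, 0.1]
width: 85.2
```

Emit:
carry_out --series '[[[0,0,0.9,0,0,0,8.5],[0,0,1.8,0,0,0,8.5],[0,0,1.8,0,0,0,8.5],[0,0,1.8,0,0,0,8.5]]]'

```text
clock: 11.68
eef_pos: [473.0, 220.5, 30.3]
tool_rot: [-3.141, 0.0, 1.69]
force: [-0.5, 0.4, 0.4]
width: 85.0
```

```bash
python3 mv.py 473.2 219.2 30 1.688; python3 look.py w13
```

```text
now 11.6833 [473.  220.5  30.3] [-3.141  0.     1.69 ] q [-0.37  0.71 -0.18  2.01  0.27  0.45 -0.63] w 85.0 f [-0.5  0.4  0.4] [-0.01 -0.01  0.01]
shift cm [-0.13  0.    0.03] turn [-0.     0.     0.002]
11.6833 [473.  220.5  30.3] [-3.141  0.     1.69 ] [-0.37  0.71 -0.18  2.01  0.27  0.45 -0.63]
```

View pics/w13.png

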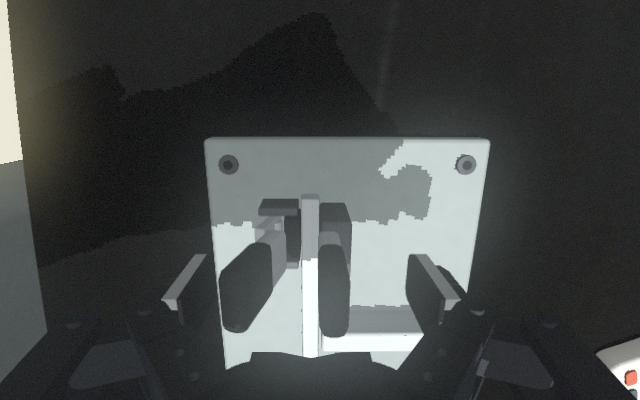

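Emit:
carry_out --series '[[[0,0,0,0,0,0,6.5],[0,0,0,0,0,0,5.0],[0,0,0,0,0,0,4.0],[0,0,0,0,0,0,3.3],[0,0,0,0,0,0,2.9]]]'

```text
clock: 12.15
eef_pos: [473.9, 220.9, 30.5]
tool_rot: [3.14, -0.001, 1.69]
force: [0.2, 0.6, 0.9]
width: 29.0
```

Emit:
carry_out --series '[[[0,0,0,0,0,0,2.6],[0,0,0,0,0,0,2.4],[0,0,0,0,0,0,2.4],[0,0,0,0,0,0,2.4]]]'

```text
clock: 12.48
eef_pos: [475.0, 221.0, 30.8]
tool_rot: [3.138, -0.001, 1.689]
force: [4.9, 0.2, 3.6]
width: 25.6
```

```bash
python3 mv.py 473.2 219.2 30 1.688; python3 look.py w14
```

```text
now 12.4833 [475.  221.   30.8] [ 3.138e+00 -1.000e-03  1.689e+00] q [-0.37  0.71 -0.18  2.    0.27  0.44 -0.63] w 25.6 f [4.9 0.2 3.6] [-0.08  0.55  0.03]
shift cm [-0.16 -0.2   0.08] turn [ 0.003 -0.001  0.001]
12.4833 [475.  221.   30.8] [ 3.138e+00 -1.000e-03  1.689e+00] [-0.37  0.71 -0.18  2.    0.27  0.44 -0.63]
```

View pics/w14.png

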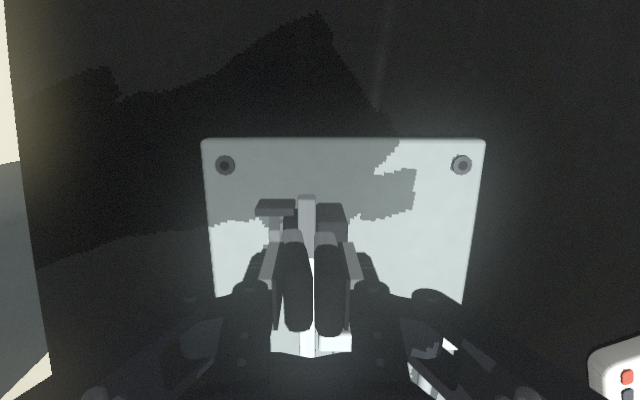

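Handles are shut and the fingers are blocked at 25.6 mm. I'll open and look.

Emit:
carry_out --series '[[[0,0,0,0,0,0,4],[0,0,0,0,0,0,6],[0,0,0,0,0,0,8.5],[0,0,0,0,0,0,8.5],[0,0,0,0,0,0,8.5]]]'

```text
clock: 12.95
eef_pos: [472.8, 220.5, 30.1]
tool_rot: [-3.141, 0.0, 1.69]
force: [0.1, 0.1, -1.5]
width: 83.6
```

Emit:
carry_out --series '[[[0,0,-2,0,0,0,8.5],[0,0,-5,0,0,0,8.5],[0,0,-8,0,0,0,8.5],[0,0,-11,0,0,0,8.5],[0,0,-12,0,0,0,8.5]]]'

```text
clock: 13.37
eef_pos: [474.9, 221.7, 154.1]
tool_rot: [3.136, -0.002, 1.69]
force: [0.8, -0.4, -0.4]
width: 84.9
```

```bash
python3 look.py w15; python3 mv.py 464 0 200 1.688
```

```text
13.3667 [474.9 221.7 154.1] [ 3.136e+00 -2.000e-03  1.690e+00] [-0.31  0.52 -0.26  1.92  0.19  0.73 -0.57]
now 13.4167 [475.3 221.8 154.2] [ 3.135e+00 -2.000e-03  1.690e+00] q [-0.31  0.52 -0.26  1.92  0.19  0.73 -0.57] w 85.0 f [ 0.6 -0.3  0.6] [ 0.04 -0.02 -0.02]
shift cm [-21.88  -3.72  -4.66] turn [ 0.007 -0.002  0.002]
```

View pics/w15.png

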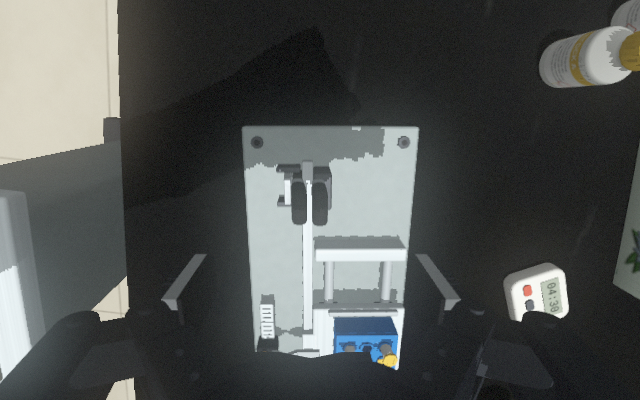

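The lever stays shut: both handles stand close together at about (300,203) and (320,203). Now moving back over the pointer to check it.

Emit:
carry_out --series '[[[-3,0,-0.5,0,0,0,8.5],[-6,0,-1,0,0,0,8.5],[-9,0,-1,0,0,0,8.5],[-12,0,-1,0,0,0,8.5],[-14,0,-1,0,0,0,8.5]]]'

```text
clock: 13.83
eef_pos: [488.8, 77.8, 158.9]
tool_rot: [-3.139, 0.002, 1.687]
force: [0.6, 0.0, 0.4]
width: 85.1
```

Emit:
carry_out --series '[[[0,0,0,0,0,0,8.5],[0,0,0,0,0,0,8.5],[0,0,0,0,0,0,8.5],[0,0,0,0,0,0,8.5],[0,0,0,0,0,0,8.5]]]'

```text
clock: 14.25
eef_pos: [489.3, 82.9, 159.9]
tool_rot: [-3.141, -0.001, 1.692]
force: [-0.6, 0.4, 0.3]
width: 85.2
```

```bash
python3 look.py w16
python3 - <<'E'
import cv2
a=cv2.imread("pics/w16.png")
cv2.imwrite("pics/w16z.png",cv2.resize(a[150:290,230:380],None,fx=4.2,fy=4.2,interpolation=cv2.INTER_CUBIC))
E
```

```text
14.25 [489.3  82.9 159.9] [-3.141e+00 -1.000e-03  1.692e+00] [-0.03  0.48 -0.27  1.98  0.19  0.71 -0.3 ]
```

View pics/w16.png

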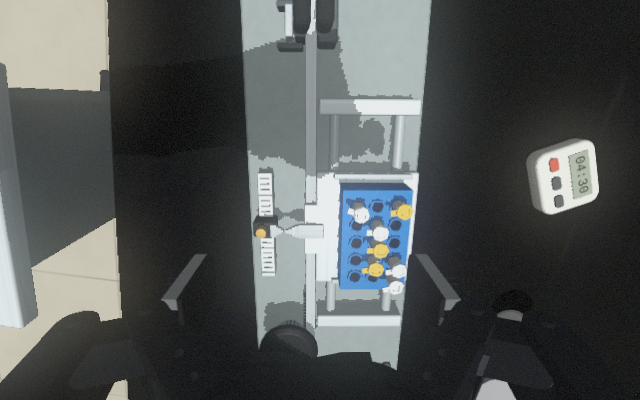

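View pics/w16z.png

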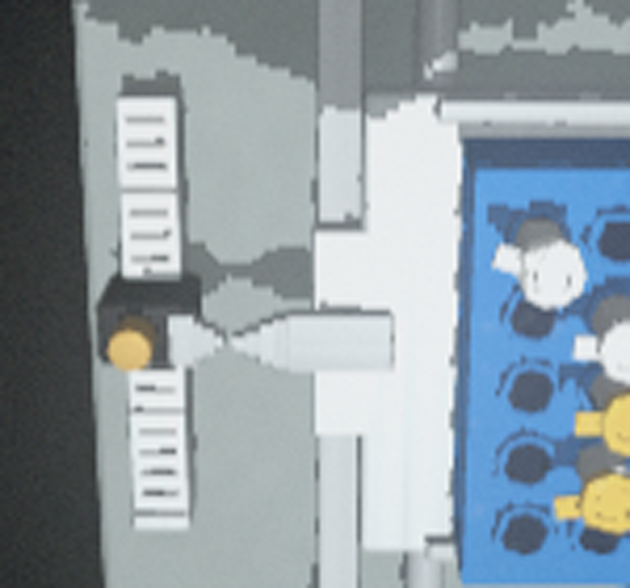

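```bash
python3 gap.py w16 284.0 231.7 285.5 231.7; python3 - <<'E'
from h import *
d=load("w10.npz");a=d["img"][130:240,260:360];cv2.imwrite("pics/w10k.png",np.clip(cv2.resize(a,None,fx=5.4,fy=5.4,interpolation=cv2.INTER_CUBIC).astype(int)*2,0,255).astype(np.uint8))
E
```

```text
gap y 0.006866366807087545 x 1.423195073836502 [469.29049228  34.51255144  46.        ] [470.70315587  34.68550505  46.        ]
```

View pics/w10k.png

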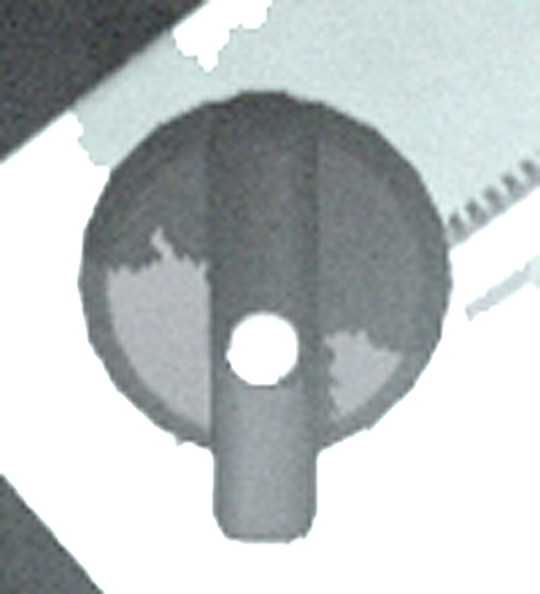

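The wing still lines up with the release yaw, to about 0.005 rad, so the play stays taken up forward. The pointer is level (0.0 mm), the lever is shut, the rack is upright and nothing is being touched. Handing in.

```bash
python3 -c "
from cell import *
print(finish_job())"
```

```text
the job is handed in; nothing more can be done
None
```

The carriage is locked with its pointer level with the index tip, and the job was handed in at about 14 s of the 64 s allowed. No verdict was reported.

I turned the knob 1.6 rad clockwise, which took the pointer to about 13 mm short of the index. I then came forward 1.06 rad in three moves, measuring before and after the last one. After releasing the knob, I squeezed the clamp until the lever snapped over.

**Last checks:**
- **Pointer:** the gap along the travel measured 0.07 mm before release and 0.0 mm after locking.
- **Play:** the wing stood within about 0.005 rad of its release angle just after I let go, so the play should still be taken up forward. I did not measure the play itself.
- **Clamp:** the fingers stopped at 25.6 mm, about 1 mm under the 27 mm stated for shut handles. The lever stayed shut when I opened the gripper.
- **Rack and bystanders:** the blue rack stood upright on the carriage. I did not re-measure where the other things stood, but the arm never went near them and the forces stayed small.
- **Robot:** it is clear of everything.

**Disagreements with the given data:**
- **Finger length:** the finger ends sit about 36 mm behind the reported TCP. My first grasp therefore closed in the air above the knob, and I corrected it by going about 39 mm lower.
- **Stage position:** the stage position from the side and wrist cameras differed by about 2 mm. I used the wrist camera's for the grasps.

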